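# Switch the tested instrument off and flip its flag to green

## Robot

A 7-joint arm with a two-finger parallel gripper is mounted at the origin on the work surface. World frame = base frame: x ahead of the robot, y to its left, z up, the work surface at z = 0. Lengths are in m, angles in rad, forces in N, time in s.
With the tool pointing down it reaches from about 0.4 to 0.875 m from the base axis. Payload 19.3 kg.
Tool frame: the origin (TCP) lies between the finger pads; the fingertips stand 19 mm ahead of it and the grasp point (between the pads) is the TCP; z points along the fingers, y is the direction in which the jaws open and shut (so a half turn about z gives the same grasp; the last joint's range is limited). The gripper opens to 85 mm and grips with 20 to 120 N. Pads are 22 mm wide; open, the fingers measure 114 mm over their backs; the gripper's body (76 mm by 85 mm) begins 54 mm behind the grasp point. The pads swing forward as they close: fully open they stand 13 mm farther back than shut.
Start: joints at [-1.387, 0.521, -0.036, 1.599, 0.021, 1.021, -0.113], TCP at [0.157, 0.605, 0.25] pointing down, gripper open.
Joint ranges: [-2.91, 2.91], [-0.3, 2.13], [-1.5, 1.42], [0.17, 2.43], [-1.26, 4.41], [0.16, 1.93], [-2.52, 2.52]. Speed limits (rad/s): [1.89, 1.89, 2.39, 2.39, 3.01, 3.01, 3.01].

## Interface

Orientations are given as [roll, pitch, yaw] about the fixed x, y, z axes, in that order (R = Rz(yaw) Ry(pitch) Rx(roll)).
In Python, from workcell import status, imaging, bot gives the robot as it stands.
- The arm moves only by the shell command python3 -m handwheel 'ROWS' [FORCE]. ROWS is JSON, a list of rows, each an object with "offset": the shift along the tool's x, y, z in mm, a list of three; "rot": the turn, a rotation vector about the tool's x, y, z in degrees, a list of three; "claw": the opening, from -1 (shut) to 1 (fully open). A call has 1 to 12 rows; each row shifts and turns the commanded pose from where the row before left it, along the tool's axes as they then stand; what a row does not reach is not made up. A row lasts 1/10 s, in which the tool goes at most 50 mm and 8.59 degrees, less where a joint would pass 70% of its speed; a pose out of reach is approached as far as the arm can. A call is refused whole if a number of a shift passes 50 or a number of a turn 8.59, either way. A call with a gripper value outside its range is refused whole. The fingers move at their own pace and stop on an object; FORCE is the grip in N (left out, the last holds). Time passes only in rows, so rows that do not move let the fingers close. It gives the time, the measured TCP pose, the force and the opening at its end, in the units of the state.
- status.observe(): the state, without advancing time (a new reading comes with each control period).
- imaging.grab_frame(name): name is "side" or "top" or "wrist"; returns a dict with "color" (400x640x3 uint8, red, green, blue), "range_z" (400x640 float32, m along the optical axis (not along the pixel's ray), 0 where there is no reading), "fx", "fy", "cx", "cy" (pixels), "camera_from_world" (4x4, takes a point from world to camera coordinates). Camera axes: x right, y down, z forward; pixel columns grow to the right and rows downward; lengths in m; the calibration is good to about 2 mm. The wrist camera is an equidistant fisheye: a pixel r from the principal point sees the ray r / f radians off the axis. A picture is of the moment at which its call begins.
- bot.job_done(): hands the job in, once; it reports no verdict.
Trained networks look in the newest picture that a camera, given by its name, has taken for a name from the list of things; names that differ only in an ending like _2 or _b are one class to them, and where a whole thing is asked for, a point or a joint stands for the part that bears it (a point fixed in the world has none). Each returns a list of dicts, best first, with "conf" (0 to 1); they miss things now and then, are a little off and sometimes report something else, mostly with a low value. They report only what shows in the picture. A call takes as long as a camera call.
- imaging.regions_of(thing, camera): "region" (400x640 bool, what is visible of it) and "box" ([centre column, centre row, width, height] in pixels, round what is visible of it).
- imaging.mark_of(thing, camera): "uv" ([column, row] in pixels: a listed point, or the origin of a listed thing).
The state is a dict: "clock": time; "qpos": joint angles; "qd": joint speeds; "joint_efforts": joint torques, N m; "position": TCP position; "tool_rot": TCP orientation; "force": force on the tool from outside, world axes, zero at the start; "moment": the same for the moment, N m; "grip_width": finger opening in m.
Only numpy, scipy, OpenCV 4.12 (cv2) and the standard library are available. Lean on these libraries where they do the work, as an engineer would, in place of code of your own. Each camera call takes 0.05 s, during which the arm holds its last target.

## Task

The test of the yellow instrument is over: gently push its lever all the way over, away from you, to switch it off, and only then gently flip the flag on the yellow stand right over its pivot, so that it lies level on the other side with its green face up. Use only the outside of your fingers, without gripping or lifting anything. Leave the blue stand's flag showing red and do not disturb the loose things on the bench.

Things in the scene. Friction and masses are not known exactly. Their poses are not given: they have to be found in the camera images.
- unit: The yellow instrument: a fixed yellow box 130 x 130 x 65 mm with an aluminium top, a lever in the middle and two black 40 mm high analogue meters along its +x edge. Origin: centre of its underside, at bench height; its -x side faces the robot (its x axis within 0.25 rad of the robot's x).
- lever (a joint): Angle of the instrument's lever (rad): 0 = leaning to the unit's -x side (on), 1.0 = leaning to its +x side, towards the meters (off); end stops at both. The rod is springy: pushed against a stop, the knob yields by about 0.6 mm per newton and springs back. It stays where it is left; about 1 N at the knob moves it. Starts between 0 and 0.15.
- lever_tip (a point): Centre of the black ball knob (26 mm diameter) of the lever, a 10 mm steel rod that swings in the unit's x-z plane about an axis 60 mm from the ball's centre; that axis lies 20 mm from the unit's centre towards -x and 87 mm above the bench, just inside a 70 x 50 x 25 mm block.
- yellow_stand: Stand: a yellow 100 x 100 x 12 mm plate screwed to the bench with two upright cheeks (104 mm high, 8 mm thick, 20 mm deep, 76 mm apart inside) that carry the flag between them. Origin: centre of the plate's underside, at bench height. Its -x side is where the flag lies at the start (towards the robot: its x axis is within 0.35 rad of the robot's x), x is the direction the flag is flipped in, y runs along the pivot axis.
- yellow_pivot (a point): Midpoint of the yellow stand's pivot axis, 95 mm above the bench; same axes as the stand. The hinge is stiff enough (0.04 N m) to hold the flag at any angle, so it does not fall by itself: about 1 N near the free edge moves it. The leaf is springy: pushed against a stop, its free edge yields by about 1 mm per newton and springs back.
- yellow_tip (a point): Middle of the free edge of the yellow stand's flag, 75 mm from the pivot axis, at mid thickness. Flag: a flat plastic leaf 64 mm wide (along the pivot), 6 mm thick, from 6 to 75 mm from the pivot axis, 35 to 70 g; one face red with a white bar, the other green with a white disc. The space beneath it, down to the plate (about 80 mm), is empty.
- yellow_flag (a joint): Angle of the yellow stand's flag (rad): 0 = lying level on the stand's -x side with the red face up, 1.57 = upright, 3.14 = lying level on the +x side with the green face up; end stops at 0 and 3.14. Starts between 0 and 0.3. This is the flag to flip.
- blue_stand: Stand: a blue 100 x 100 x 12 mm plate screwed to the bench with two upright cheeks (104 mm high, 8 mm thick, 20 mm deep, 76 mm apart inside) that carry the flag between them. Origin: centre of the plate's underside, at bench height. Its -x side is where the flag lies at the start (towards the robot: its x axis is within 0.35 rad of the robot's x), x is the direction the flag is flipped in, y runs along the pivot axis.
- blue_pivot (a point): Midpoint of the blue stand's pivot axis, 95 mm above the bench; same axes as the stand. The hinge is stiff enough (0.04 N m) to hold the flag at any angle, so it does not fall by itself: about 1 N near the free edge moves it. The leaf is springy: pushed against a stop, its free edge yields by about 1 mm per newton and springs back.
- blue_tip (a point): Middle of the free edge of the blue stand's flag, 75 mm from the pivot axis, at mid thickness. Flag: a flat plastic leaf 64 mm wide (along the pivot), 6 mm thick, from 6 to 75 mm from the pivot axis, 35 to 70 g; one face red with a white bar, the other green with a white disc. The space beneath it, down to the plate (about 80 mm), is empty.
- blue_flag (a joint): Angle of the blue stand's flag (rad): 0 = lying level on the stand's -x side with the red face up, 1.57 = upright, 3.14 = lying level on the +x side with the green face up; end stops at 0 and 3.14. Starts between 0 and 0.1. Belongs to other work: leave it red.
- cap_orange: Loose orange capacitor can, 28 mm diameter, 40 mm high, standing; origin at the centre of its foot. Leave alone.
- cap_grey: Loose grey capacitor can, 28 mm diameter, 40 mm high, standing; origin at the centre of its foot. Leave alone.
- relay: Loose white relay, 30 x 45 x 26 mm; origin at the centre of its underside. Leave alone.
- spool: Loose green wire spool, 60 mm diameter, 45 mm high, standing; origin at the centre of its underside. Leave alone.
- jar: Loose glass jar with black lid, 56 mm diameter, 70 mm high; origin at the centre of its underside. Leave alone.
- meter: Loose black panel meter lying on its back, 60 x 70 x 30 mm; origin at the centre of its underside. Leave alone.
- screwdriver: Loose blue-handled screwdriver, about 200 mm long and 25 mm thick, lying on the bench roughly along the robot's x; origin about the middle of its length. Leave alone.

How it is judged:
By the outcome, as a careful person would: the job done as asked, in the order asked, and still so for the second after the job is handed in, with the robot touching nothing.
It also fails if it takes over 51 s, if anything falls off the work surface, if the arm or the gripper's body presses on something with over 40 N, if the wrist force passes 120 N, or if a joint passes its speed limit or range.

## Working session

There is one attempt and no reset: what is moved stays moved. The work goes in short steps, Python scripts to look and compute and a shell command to move; the robot and the scene stay as the last step left them, time stands still between calls to the robot, and variables do not carry over. Pictures are saved under pics/ and viewed, and the job is handed in when it is done.

```bash
ls; mkdir -p pics; python3 - <<'E'
from workcell import status, imaging, bot
import cv2
s=status.observe();print({k:s[k] for k in ('clock','position','tool_rot','force','grip_width')})
for n in ('top','side'):
    f=imaging.grab_frame(n);cv2.imwrite(f'pics/{n}0.png',f['color'][:,:,::-1]);print(n,f['fx'],f['cx'],f['cy'],f['camera_from_world'])
E
```

```text
pics
{'clock': 0.0, 'position': array([0.15689229, 0.60466969, 0.24971473]), 'tool_rot': array([-3.14045427e+00,  1.01115501e-04,  2.88778998e+00]), 'force': array([ 0.25263315, -0.20477641,  0.78193862]), 'grip_width': 0.08513787208200901}
top 413.83625518477436 321.66386972202093 197.14800180517736 [[-0.01049725 -0.99912229 -0.04055194  0.02148639]
 [-0.99282597  0.01524448 -0.11859258  0.56240855]
 [ 0.11910668  0.03901612 -0.99211458  0.86336042]
 [ 0.          0.          0.          1.        ]]
side 453.53003905931536 330.84635692585016 199.4144612458498 [[ 0.87596943 -0.48229603  0.0082519  -0.50726351]
 [-0.27723899 -0.51738682 -0.80959831  0.23209392]
 [ 0.39473547  0.70689562 -0.5869263   0.74282843]
 [ 0.          0.          0.          1.        ]]
```

View pics/top0.png

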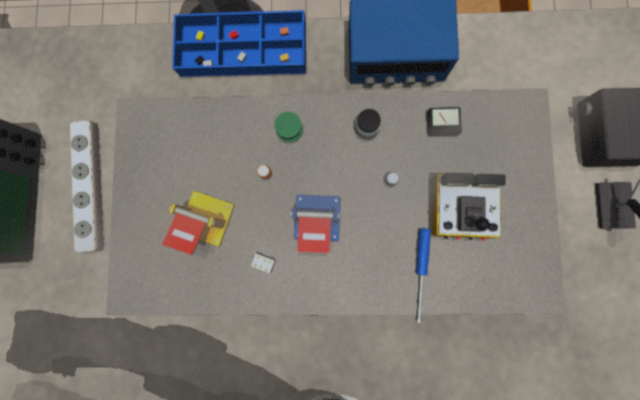

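View pics/side0.png

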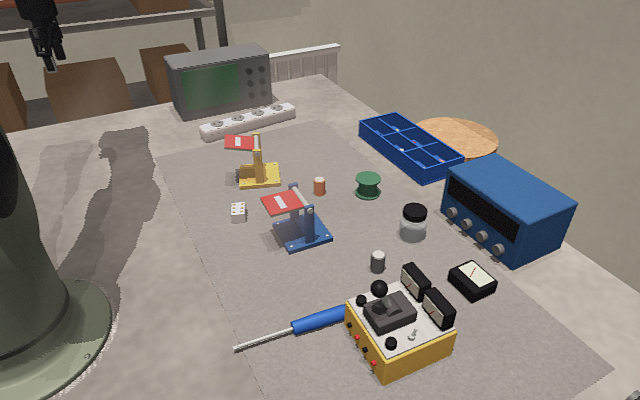

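The top view has x up and y left. The unit is at about (468,210), with the yellow stand at (200,222) and the blue stand at (317,222). Next I'll measure them.

```bash
cat > h.py <<'E'
from workcell import status, imaging, bot
import numpy as np, cv2
def ray(f,uv):
    d=np.array([(uv[0]-f['cx'])/f['fx'],(uv[1]-f['cy'])/f['fy'],1.]);T=f['camera_from_world'];R=T[:3,:3]
    return -R.T@T[:3,3], R.T@d
def atz(f,uv,z):
    o,d=ray(f,uv); return o+d*(z-o[2])/d[2]
def tri(fa,ua,fb,ub):
    (o1,d1),(o2,d2)=ray(fa,ua),ray(fb,ub)
    s=np.linalg.lstsq(np.c_[d1,-d2],o2-o1,rcond=None)[0]
    p,q=o1+d1*s[0],o2+d2*s[1]; return (p+q)/2,np.linalg.norm(p-q)
def cloud(f,m=None):
    z=f['range_z'];v,u=np.nonzero((z>0)&(m if m is not None else True))
    c=np.c_[(u-f['cx'])/f['fx'],(v-f['cy'])/f['fy'],np.ones(len(u))]*z[v,u][:,None]
    T=f['camera_from_world'];return (c-T[:3,3])@T[:3,:3],u,v
E
python3 - <<'E'
from h import *
np.set_printoptions(precision=4,suppress=True)
F={n:imaging.grab_frame(n) for n in('top','side')}
M={}
for t in ['lever_tip','yellow_tip','yellow_pivot','yellow_stand','unit','blue_tip','blue_pivot','blue_stand','screwdriver','cap_grey','cap_orange','relay','spool']:
    r={}
    for n in F:
        m=imaging.mark_of(t,n)
        if m: r[n]=m[0]['uv'];print(t,n,np.round(m[0]['uv'],1),round(m[0]['conf'],2),end=' ')
    if len(r)==2: print(*tri(F['top'],r['top'],F['side'],r['side']))
    else: print()
# masks
for t in ['unit','yellow_flag','yellow_stand']:
  for n in F:
    m=imaging.regions_of(t,n)
    if m: 
        print(t,n,m[0]['conf'],m[0]['box'],m[0]['region'].sum())
        np.save(f'{t}_{n}.npy',m[0]['region'])
for n in F: np.save(f'F_{n}.npy',F[n],allow_pickle=True)
print(status.observe()['clock'])
big=cv2.resize(F['top']['color'][150:270,130:530],None,fx=2,fy=2,interpolation=2);cv2.imwrite('pics/topz.png',big[:,:,::-1])
a=cv2.resize(F['side']['color'][250:390,320:480],None,fx=4,fy=4,interpolation=2);cv2.imwrite('pics/sidez.png',a[:,:,::-1])
E
```

```text
lever_tip top [481.9 223.3] 0.77 lever_tip side [377.1 284.3] 0.54 [ 0.4958 -0.2856  0.1493] 0.0003255970945648265
yellow_tip top [179.2 245.5] 0.73 yellow_tip side [223.8 141.3] 0.74 [0.4577 0.2964 0.1096] 0.007542004506599646
yellow_pivot top [193.3 217.9] 0.92 yellow_pivot side [254.5 143.1] 0.96 [0.5178 0.2704 0.1019] 0.003256466762011039
yellow_stand top [205.3 219.1] 0.71 yellow_stand side [257.7 177. ] 0.62 [ 0.5213  0.2795 -0.0005] 0.001074652293639815
unit top [460.3 205.3] 0.84 unit side [394.1 340.6] 0.62 [ 0.5416 -0.2908 -0.0016] 0.0051569825908624935
blue_tip top [313.3 251.6] 0.63 blue_tip side [262.5 206.4] 0.69 [0.4449 0.03   0.0985] 0.0033715917815760675
blue_pivot top [312.8 212.7] 0.59 blue_pivot side [299.9 197.2] 0.71 [0.5239 0.0302 0.0935] 0.0006807818395884054
blue_stand top [312.4 216.2] 0.84 blue_stand side [299.5 234.7] 0.61 [ 0.5238  0.0379 -0.0112] 0.002292387765268001
screwdriver top [420.8 274.8] 0.81 screwdriver side [291.  330.1] 0.6 [ 0.3941 -0.1973  0.0097] 0.0012242752035194083
cap_grey top [389.  176.2] 0.59 cap_grey side [375.9 271.1] 0.8 [ 0.6098 -0.1359 -0.0087] 0.007585627938885395
cap_orange top [264.8 173.2] 0.46 cap_orange side [319.  189.2] 0.46 [0.6229 0.1418 0.0126] 0.0032986169475381993
relay top [264.2 264.5] 0.7 relay side [243.1 217.1] 0.81 [0.4253 0.1418 0.0016] 0.01515669700436896
spool top [290.3 130.6] 0.75 
unit top 0.95 [467.7, 204.9, 72.0, 70.3] 4431
unit side 0.94 [398.7, 325.2, 112.6, 123.0] 8797
yellow_flag top 0.6 [186.1, 231.1, 44.6, 46.8] 1335
yellow_flag side 0.65 [241.2, 143.7, 36.7, 20.8] 530
yellow_stand top 0.69 [316.2, 233.2, 38.9, 44.2] 1235
yellow_stand side 0.83 [250.7, 160.9, 55.3, 54.8] 1678
1.8
```

```bash
python3 - <<'E'
import cv2,numpy as np
f=np.load('F_top.npy',allow_pickle=True).item()['color']
cv2.imwrite('pics/a.png',np.hstack([cv2.resize(f[165:245,425:515],None,fx=4,fy=4,interpolation=2),cv2.resize(f[185:265,155:245],None,fx=4,fy=4,interpolation=2)])[:,:,::-1])
E
```

```text
(no output)
```

View pics/a.png

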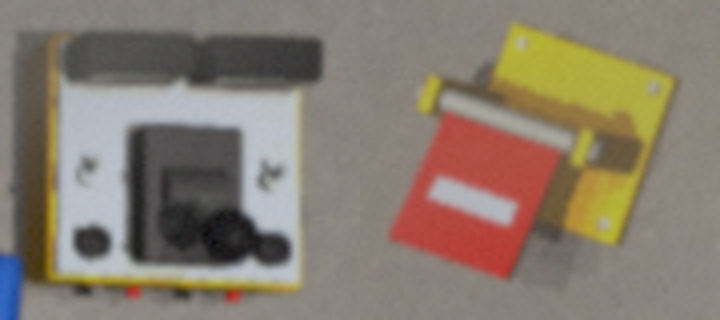

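View pics/sidez.png

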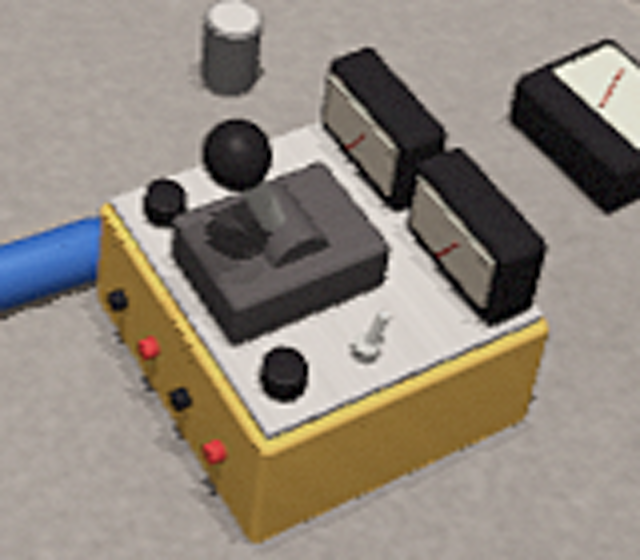

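```bash
python3 - <<'E'
from h import *
np.set_printoptions(precision=4,suppress=True)
F={n:np.load(f'F_{n}.npy',allow_pickle=True).item() for n in('top','side')}
print('ball',tri(F['top'],(482.2,223.7),F['side'],(379.2,288.2)))
# unit top plate, white pixels
for n in F:
    P,u,v=cloud(F[n]); c=F[n]['color'][v,u].astype(int)
    k=(abs(P[:,0]-.54)<.1)&(abs(P[:,1]+.29)<.1)
    m=k&(P[:,2]>.055)&(P[:,2]<.075)&(c.min(1)>120)
    print(n,'plate z',np.median(P[m,2]),m.sum(),cv2.minAreaRect((P[m,:2]*1000).astype(np.float32)))
    m=k&(P[:,2]>.078)&(P[:,2]<.098)
    q=P[k&(P[:,2]>.12)];print(' ball pts',len(q),q.mean(0) if len(q) else '',q.max(0) if len(q) else '')
    # meters
    m=k&(P[:,2]>.095)&(P[:,2]<.12)&(P[:,0]>.56);print(' meters',cv2.minAreaRect((P[m,:2]*1000).astype(np.float32)) if m.sum()>5 else '',P[m,2].max() if m.any() else '')
    # yellow stand
    hsv=cv2.cvtColor(F[n]['color'],cv2.COLOR_RGB2HSV)[v,u]
    k=(abs(P[:,0]-.5)<.12)&(abs(P[:,1]-.28)<.12)
    y=k&(hsv[:,0]>20)&(hsv[:,0]<32)&(hsv[:,1]>130)&(P[:,2]<.03)
    print(' base',y.sum(),np.median(P[y,2]),cv2.minAreaRect((P[y,:2]*1000).astype(np.float32)))
    r=k&((hsv[:,0]<8)|(hsv[:,0]>172))&(hsv[:,1]>120)&(P[:,2]>.05)
    q=P[r];print(' red',len(q),q.mean(0),cv2.minAreaRect((q[:,:2]*1000).astype(np.float32)))
    nrm=np.linalg.svd(q-q.mean(0),full_matrices=False)[2][2];print(' normal',nrm*np.sign(nrm[2]))
    ch=k&(P[:,2]>.085)&~r; print(' cheek tops',ch.sum(), P[ch].min(0),P[ch].max(0))
E
```

```text
ball (array([ 0.4964, -0.2886,  0.1436]), np.float64(0.0027277581726596))
top plate z 0.06339745544661113 1692 ((527.8736572265625, -290.6263732910156), (124.61418914794922, 101.29901123046875), 86.1500015258789)
 ball pts 163 [ 0.4949 -0.2857  0.148 ] [ 0.5094 -0.2753  0.1554]
 meters ((586.2018432617188, -293.16912841796875), (118.42088317871094, 23.378131866455078), 86.99102783203125) 0.1078313078888554
 base 865 0.009945453585536094 ((522.729248046875, 275.52996826171875), (100.75708770751953, 98.00235748291016), 69.70673370361328)
 red 884 [0.4855 0.2886 0.103 ] ((485.4073486328125, 289.1351318359375), (64.89014434814453, 66.83702850341797), 70.6980972290039)
 normal [ 0.1747 -0.0601  0.9828]
 cheek tops 563 [0.4442 0.229  0.0851] [0.5455 0.3303 0.1137]
side plate z 0.06460007327338904 2004 ((541.0505981445312, -289.4808349609375), (123.9942398071289, 122.73509979248047), 87.40158081054688)
 ball pts 277 [ 0.4948 -0.2919  0.1463] [ 0.5099 -0.2768  0.1557]
 meters ((588.0321655273438, -293.4272155761719), (118.1073226928711, 24.56836700439453), 86.56929016113281) 0.10728324083016165
 base 44 0.011527602046353013 ((523.1016845703125, 277.5680847167969), (99.5364990234375, 92.41536712646484), 68.30029296875)
 red 318 [0.4888 0.2891 0.1042] ((488.25091552734375, 290.56134033203125), (66.59759521484375, 65.58869171142578), 68.86083984375)
 normal [ 0.1691 -0.0547  0.9841]
 cheek tops 299 [0.4455 0.2276 0.0861] [0.5476 0.3304 0.1123]
```

Unit: centre (0.541,-0.290), yaw about -0.055. Knob: (0.4955,-0.2885,0.141), which matches its known pivot geometry. Yellow stand: centre (0.523,0.276), yaw about -0.355, flag about 0.18. All are consistent with the given sizes. I'll start the transit to the lever with the fingers shutting.

```bash
python3 -m handwheel '[{"offset":[0,0,0],"rot":[0,0,-5.7],"claw":-1},{"offset":[0,0,0],"rot":[0,0,-5.7],"claw":-1},{"offset":[-32,-34,0],"rot":[0,0,0],"claw":-1},{"offset":[-32,-34,0],"rot":[0,0,0],"claw":-1},{"offset":[-32,-34,0],"rot":[0,0,0],"claw":-1},{"offset":[-32,-34,0],"rot":[0,0,0],"claw":-1},{"offset":[-32,-34,0],"rot":[0,0,0],"claw":-1},{"offset":[-32,-34,0],"rot":[0,0,0],"claw":-1},{"offset":[-32,-34,0],"rot":[0,0,0],"claw":-1},{"offset":[-32,-34,0],"rot":[0,0,0],"claw":-1},{"offset":[-32,-34,0],"rot":[0,0,0],"claw":-1},{"offset":[-32,-34,0],"rot":[0,0,0],"claw":-1}]' 20
```

```text
clock: 3.0
position: [0.4588, 0.2463, 0.2506]
tool_rot: [3.141, 0.0, 3.087]
force: [0.4, 1.4, 1.3]
grip_width: -0.0001
```

```bash
python3 -m handwheel '[{"offset":[-2,-44.5,0],"rot":[0,0,0],"claw":-1},{"offset":[-2,-44.5,0],"rot":[0,0,0],"claw":-1},{"offset":[-2,-44.5,0],"rot":[0,0,0],"claw":-1},{"offset":[-2,-44.5,0],"rot":[0,0,0],"claw":-1},{"offset":[-2,-44.5,0],"rot":[0,0,0],"claw":-1},{"offset":[-2,-44.5,0],"rot":[0,0,0],"claw":-1},{"offset":[-2,-44.5,0],"rot":[0,0,0],"claw":-1},{"offset":[-2,-44.5,0],"rot":[0,0,0],"claw":-1},{"offset":[-2,-44.5,0],"rot":[0,0,0],"claw":-1},{"offset":[-2,-44.5,0],"rot":[0,0,0],"claw":-1},{"offset":[-2,-44.5,0],"rot":[0,0,0],"claw":-1},{"offset":[-2,-44.5,0],"rot":[0,0,0],"claw":-1}]'
```

```text
clock: 4.2
position: [0.4523, -0.2884, 0.2505]
tool_rot: [-3.141, 0.001, 3.087]
force: [1.1, 1.6, 0.8]
grip_width: 0.0001
```

```bash
python3 -m handwheel '[{"offset":[0,0,35],"rot":[0,0,0],"claw":-1},{"offset":[0,0,35],"rot":[0,0,0],"claw":-1},{"offset":[0,0,30],"rot":[0,0,0],"claw":-1},{"offset":[0,0,0],"rot":[0,0,0],"claw":-1}]'
python3 - <<'E'
from h import *
f=imaging.grab_frame('side');cv2.imwrite('pics/s1.png',cv2.resize(f['color'][200:380,250:490],None,fx=3,fy=3,interpolation=2)[:,:,::-1])
print(status.observe()['force'],status.observe()['position'])
E
```

```text
clock: 4.6
position: [0.451, -0.2857, 0.1474]
tool_rot: [3.14, -0.005, 3.087]
force: [-0.5, -0.0, 0.7]
grip_width: -0.0002
[ 0.03432662 -0.48640205  0.02201457] [ 0.45184786 -0.2863492   0.14957728]
```

View pics/s1.png

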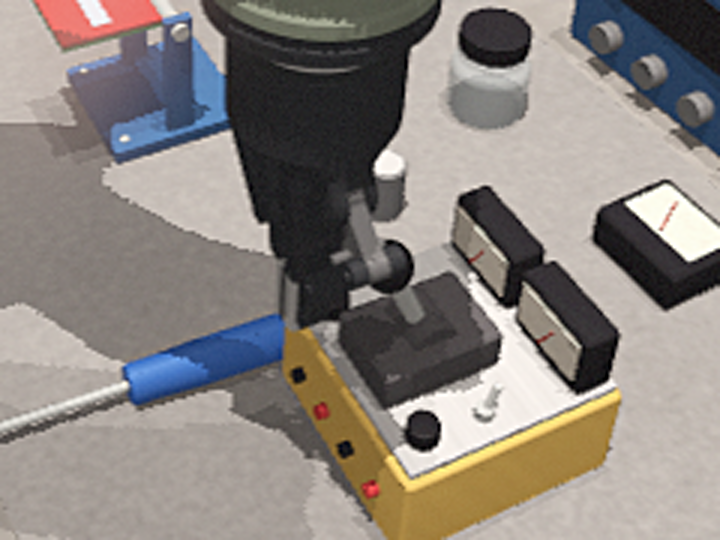

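The fingertips (about 320,290) are behind the knob (395,265). Now I'll push it slowly.

```bash
python3 -m handwheel '[{"offset":[-5,0,0],"rot":[0,0,0],"claw":-1},{"offset":[-5,0,0],"rot":[0,0,0],"claw":-1},{"offset":[-5,0,0],"rot":[0,0,0],"claw":-1},{"offset":[-5,0,0],"rot":[0,0,0],"claw":-1},{"offset":[-5,0,0],"rot":[0,0,0],"claw":-1},{"offset":[-5,0,0],"rot":[0,0,0],"claw":-1},{"offset":[-5,0,0],"rot":[0,0,0],"claw":-1}]'; python3 -m handwheel '[{"offset":[-5,0,0],"rot":[0,0,0],"claw":-1},{"offset":[-5,0,0],"rot":[0,0,0],"claw":-1},{"offset":[-5,0,0],"rot":[0,0,0],"claw":-1},{"offset":[-5,0,0],"rot":[0,0,0],"claw":-1},{"offset":[-4,0,0],"rot":[0,0,0],"claw":-1}]'
```

```text
clock: 5.35
position: [0.4878, -0.2885, 0.1503]
tool_rot: [3.142, -0.0, 3.087]
force: [-1.4, 0.6, 0.7]
grip_width: -0.0001
clock: 5.85
position: [0.5119, -0.2898, 0.1503]
tool_rot: [-3.142, 0.0, 3.087]
force: [-0.5, -0.3, 0.5]
grip_width: 0.0003
```

```bash
python3 -m handwheel '[{"offset":[-3,0,0],"rot":[0,0,0],"claw":-1},{"offset":[-3,0,0],"rot":[0,0,0],"claw":-1},{"offset":[-3,0,0],"rot":[0,0,0],"claw":-1}]'; python3 - <<'E'
from h import *
f=imaging.grab_frame('side');cv2.imwrite('pics/s2.png',cv2.resize(f['color'][200:380,250:490],None,fx=3,fy=3,interpolation=2)[:,:,::-1])
print(status.observe()['force'],status.observe()['position'])
E
```

```text
clock: 6.15
position: [0.5205, -0.2903, 0.1502]
tool_rot: [3.142, -0.0, 3.087]
force: [-1.5, -1.0, -1.2]
grip_width: -0.0003
[-0.57641582 -0.62767498 -1.71674573] [ 0.52097616 -0.29025239  0.15025515]
```

View pics/s2.png

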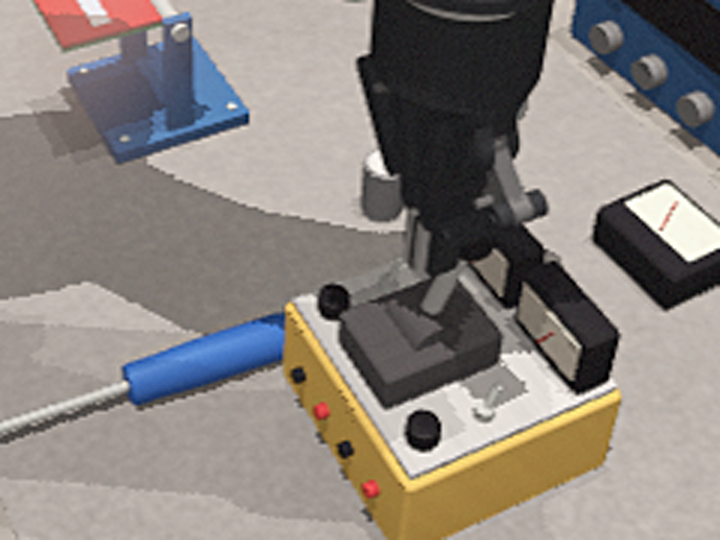

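```bash
python3 -m handwheel '[{"offset":[-2,0,0],"rot":[0,0,0],"claw":-1},{"offset":[-2,0,0],"rot":[0,0,0],"claw":-1}]';python3 -m handwheel '[{"offset":[-2,0,0],"rot":[0,0,0],"claw":-1},{"offset":[0,0,0],"rot":[0,0,0],"claw":-1}]';python3 -m handwheel '[{"offset":[-2,0,0],"rot":[0,0,0],"claw":-1},{"offset":[0,0,0],"rot":[0,0,0],"claw":-1}]'
```

```text
clock: 6.4
position: [0.5244, -0.2906, 0.1503]
tool_rot: [-3.142, -0.0, 3.087]
force: [-2.2, 0.4, -1.5]
grip_width: 0.0005
clock: 6.6
position: [0.5264, -0.2906, 0.1502]
tool_rot: [3.142, -0.0, 3.087]
force: [-2.7, -0.3, -0.6]
grip_width: 0.0003
clock: 6.8
position: [0.5277, -0.2907, 0.1499]
tool_rot: [3.141, -0.002, 3.087]
force: [-5.8, -0.1, -1.6]
grip_width: -0.0001
```

The force rose at about 1/0.6 N/mm, which is the stop. I'll back off, raise and check.

```bash
python3 -m handwheel '[{"offset":[4,0,0],"rot":[0,0,0],"claw":-1},{"offset":[12,0,0],"rot":[0,0,0],"claw":-1},{"offset":[25,0,0],"rot":[0,0,0],"claw":-1},{"offset":[30,0,-35],"rot":[0,0,0],"claw":-1},{"offset":[10,0,-45],"rot":[0,0,0],"claw":-1},{"offset":[0,30,-30],"rot":[0,0,0],"claw":-1},{"offset":[0,48,0],"rot":[0,0,0],"claw":-1},{"offset":[0,48,0],"rot":[0,0,0],"claw":-1},{"offset":[0,48,0],"rot":[0,0,0],"claw":-1}]'; python3 - <<'E'
from h import *
np.set_printoptions(precision=4,suppress=True)
F={n:imaging.grab_frame(n) for n in('top','side')}
cv2.imwrite('pics/s3.png',np.hstack([cv2.resize(F['side']['color'][250:390,330:470],None,fx=3,fy=3,interpolation=2),cv2.resize(F['top']['color'][150:250,420:520],(420,420),interpolation=2)])[:,:,::-1])
r={n:imaging.mark_of('lever_tip',n) for n in F}
print({n:(r[n][0]['uv'],r[n][0]['conf']) for n in r if r[n]})
print(tri(F['top'],r['top'][0]['uv'],F['side'],r['side'][0]['uv']))
for n in F:
    P,u,v=cloud(F[n]);q=P[(abs(P[:,0]-.54)<.07)&(abs(P[:,1]+.29)<.06)&(P[:,2]>.12)&(P[:,2]<.18)];print(n,len(q),q.mean(0),q.min(0),q.max(0))
E
```

```text
clock: 7.7
position: [0.4564, -0.1111, 0.2609]
tool_rot: [3.141, 0.002, 3.086]
force: [1.6, 0.1, -0.9]
grip_width: 0.0003
{'side': ([406.0, 277.9], 0.95)}Traceback (most recent call last):
  File "<stdin>", line 7, in <module>
IndexError: list index out of range
```

View pics/s3.png

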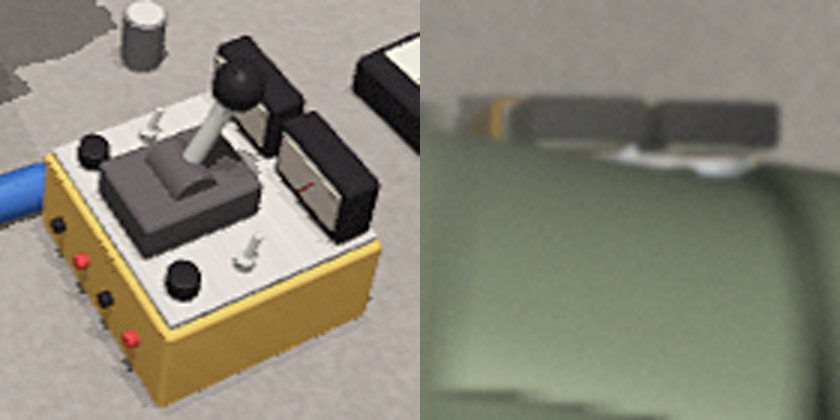

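```bash
python3 - <<'E'
from h import *
np.set_printoptions(precision=4,suppress=True)
f=imaging.grab_frame('side')
P,u,v=cloud(f);q=P[(abs(P[:,0]-.54)<.07)&(abs(P[:,1]+.29)<.06)&(P[:,2]>.115)&(P[:,2]<.18)];print(len(q),q.mean(0),q.min(0),q.max(0))
c=cv2.HoughCircles(cv2.resize(cv2.cvtColor(f['color'],cv2.COLOR_RGB2GRAY)[255:305,385:435],None,fx=4,fy=4,interpolation=2),cv2.HOUGH_GRADIENT,1,50,param1=80,param2=15,minRadius=24,maxRadius=42);print(c)
for uv in [(409.3,278),(406,277.9)]:
    o,d=ray(f,uv);n=np.array([np.sin(.055),np.cos(.055),0]);p0=np.array([.541,-.29,0])
    p=o+d*((p0-o)@n)/(d@n);a=p0+np.array([-.02*np.cos(.055),.02*np.sin(.055),.087]);w=p-a
    h=w[0]*np.cos(.055)-w[1]*np.sin(.055);print(p,np.hypot(h,w[2]),np.arctan2(h,w[2]))
E
```

```text
311 [ 0.5443 -0.294   0.1404] [ 0.5311 -0.3033  0.1153] [ 0.5605 -0.2805  0.1526]
[[[ 95.5  97.5  33.5]
  [112.5 155.5  30.3]]]
[ 0.5507 -0.2905  0.1398] 0.060557651641752315 0.512248055485788
[ 0.5445 -0.2902  0.1427] 0.06045399952039485 0.39933416495722
```

The lever sits at about +0.5 rad from vertical, a travel of about 0.95 to 1.0, and the force showed the stop, so it's off. Next is the flag approach.

```bash
python3 -m handwheel '[{"offset":[10.2,48,1.2],"rot":[0,0,0],"claw":-1},{"offset":[10.2,48,1.2],"rot":[0,0,0],"claw":-1},{"offset":[10.2,48,1.2],"rot":[0,0,0],"claw":-1},{"offset":[10.2,48,1.2],"rot":[0,0,0],"claw":-1},{"offset":[10.2,48,1.2],"rot":[0,0,0],"claw":-1},{"offset":[10.2,48,1.2],"rot":[0,0,0],"claw":-1},{"offset":[10.2,48,1.2],"rot":[0,0,0],"claw":-1},{"offset":[10.2,48,1.2],"rot":[0,0,0],"claw":-1},{"offset":[10.2,48,1.2],"rot":[0,0,0],"claw":-1},{"offset":[0,0,0],"rot":[0,0,5.73],"claw":-1},{"offset":[0,0,0],"rot":[0,0,5.73],"claw":-1},{"offset":[0,0,0],"rot":[0,0,5.73],"claw":-1}]'
python3 -m handwheel '[{"offset":[0,0,0],"rot":[0,-8,0],"claw":-1},{"offset":[0,0,0],"rot":[0,-8,0],"claw":-1},{"offset":[0,0,0],"rot":[0,-8,0],"claw":-1},{"offset":[0,0,0],"rot":[0,-8,0],"claw":-1},{"offset":[0,0,0],"rot":[0,-8,0],"claw":-1},{"offset":[0,0,0],"rot":[0,0,0],"claw":-1}]'
python3 - <<'E'
from h import *
from scipy.spatial.transform import Rotation as R
s=status.observe();print(R.from_euler('xyz',s['tool_rot']).as_matrix().round(3));print(s['qpos'].round(2),s['position'])
E
```

```text
clock: 9.15
position: [0.3901, 0.3227, 0.2493]
tool_rot: [-3.141, 0.0, 2.781]
force: [-0.3, -0.1, 0.2]
grip_width: -0.0
clock: 9.75
position: [0.3875, 0.3242, 0.248]
tool_rot: [-3.137, 0.684, 2.792]
force: [0.3, 0.0, -0.6]
grip_width: -0.0002
[[-0.728  0.345  0.592]
 [ 0.265  0.939 -0.221]
 [-0.632 -0.004 -0.775]]
[-1.43  0.36  0.26  2.14  0.85  0.84 -0.62] [0.38749576 0.32422934 0.24800062]
```

```bash
python3 -m handwheel '[{"offset":[21,0,25],"rot":[0,0,0],"claw":-1},{"offset":[21,0,25],"rot":[0,0,0],"claw":-1},{"offset":[21,2,25],"rot":[0,0,0],"claw":-1},{"offset":[0,0,30],"rot":[0,0,0],"claw":-1},{"offset":[0,0,30],"rot":[0,0,0],"claw":-1},{"offset":[0,0,20],"rot":[0,0,0],"claw":-1},{"offset":[0,0,0],"rot":[0,0,0],"claw":-1}]'
cat >> h.py <<'E'
def sp(p,piv=(.523,.276),yaw=-.355):
    d=np.array(p[:2])-piv;c,s=np.cos(yaw),np.sin(yaw);return np.round(1000*np.array([d@[c,s],d@[-s,c],p[2]]),1)
def snap(name):
    f=imaging.grab_frame('side');cv2.imwrite(f'pics/{name}.png',cv2.resize(f['color'][90:210,160:340],None,fx=4,fy=4,interpolation=2)[:,:,::-1])
    s=status.observe();print(sp(s['position']),s['force'].round(1),s['tool_rot'].round(3),s['clock'])
E
python3 -c "
from h import *
snap('f1')"
```

```text
clock: 10.45
position: [0.437, 0.3049, 0.0878]
tool_rot: [-3.134, 0.68, 2.786]
force: [-0.6, -0.1, 0.1]
grip_width: 0.0005
[-91.8  -2.1  88.7] [-0.3  0.   0.2] [-3.136  0.68   2.786] 10.5
```

View pics/f1.png

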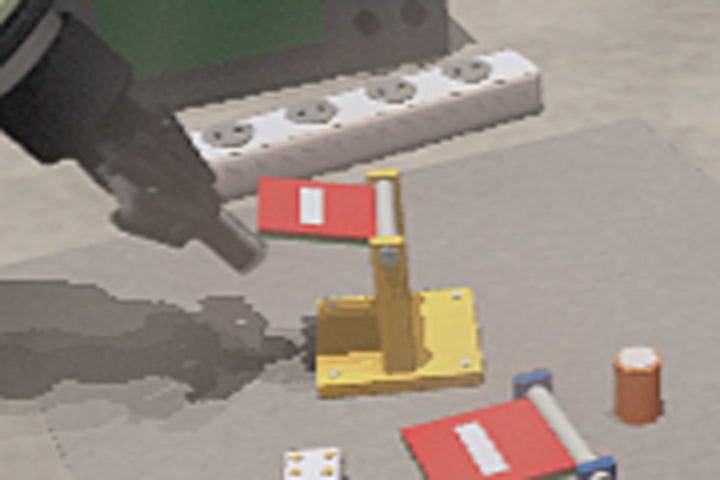

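The tip (about 250,260) sits below and just outside the free edge, as planned. Now I'll work out the arc.

```bash
python3 - <<'E'
import numpy as np
t=np.radians(39.3);tx=np.array([-np.cos(t),-np.sin(t)]);tz=np.array([np.sin(t),-np.cos(t)])
def tcp(ad):
    a=np.radians(ad);u=np.array([-np.cos(a),np.sin(a)]);n=np.array([-np.sin(a),-np.cos(a)]);p=np.array([0,95.])
    if ad<=50:
        k=20; C=p+75*u+3*n+k*tz; return C+11*tx-19*tz
    if ad<=140:
        r=55; C=p+r*u+3*n; return C+11*tx-19*tz
    r=55-(ad-140)*0.2; rear=p+r*u+3*n; 
    # blend corner shift
    return rear-11*tx-19*tz
cur=np.array([-91.8,88.7])
for ad in [10,20,30,40,50,60,70,80,90,100,110,120,130,140,150,160,170,176,180,183]:
    q=tcp(ad);d=q-cur;print(ad,q.round(1),'tool',round(d@tx,1),round(d@tz,1));cur=q
E
```

```text
10 [-82.3  97.3] tool -12.8 -0.6
20 [-79.4 110.1] tool -10.3 -8.1
30 [-74.3 122.2] tool -11.6 -6.1
40 [-67.3 133.2] tool -12.4 -4.0
50 [-58.4 142.8] tool -13.0 -1.8
60 [-50.6 148.9] tool -9.8 0.2
70 [-42.2 153.4] tool -9.4 1.9
80 [-33.1 156.4] tool -9.0 3.5
90 [-23.5 157.7] tool -8.2 5.0
100 [-14.  157.4] tool -7.2 6.3
110 [ -4.6 155.4] tool -6.0 7.5
120 [  4.4 151.9] tool -4.6 8.4
130 [ 12.5 146.8] tool -3.1 9.1
140 [ 19.7 140.4] tool -1.5 9.5
150 [ 40.9 145.8] tool -19.8 9.3
160 [ 43.4 136.9] tool 3.7 8.4
170 [ 44.2 128.1] tool 4.9 7.3
176 [ 44. 123.] tool 3.5 3.8
180 [ 43.5 119.7] tool 2.5 2.3
183 [ 43.  117.2] tool 1.9 1.6
```

```bash
python3 -m handwheel '[{"offset":[-6.4,2,0],"rot":[0,0,0],"claw":-1},{"offset":[-6.4,0,0],"rot":[0,0,0],"claw":-1},{"offset":[-5.1,0,-4],"rot":[0,0,0],"claw":-1},{"offset":[-5.1,0,-4],"rot":[0,0,0],"claw":-1},{"offset":[-5.8,0,-3],"rot":[0,0,0],"claw":-1},{"offset":[-5.8,0,-3],"rot":[0,0,0],"claw":-1}]'; python3 -c "
from h import *
snap('f2')"
```

```text
clock: 11.1
position: [0.4526, 0.3038, 0.1223]
tool_rot: [-3.139, 0.679, 2.787]
force: [-1.4, 0.5, -0.7]
grip_width: -0.0004
[-75.    1.6 123.1] [-0.   0.2  1.1] [-3.14   0.68   2.786] 11.15
```

View pics/f2.png

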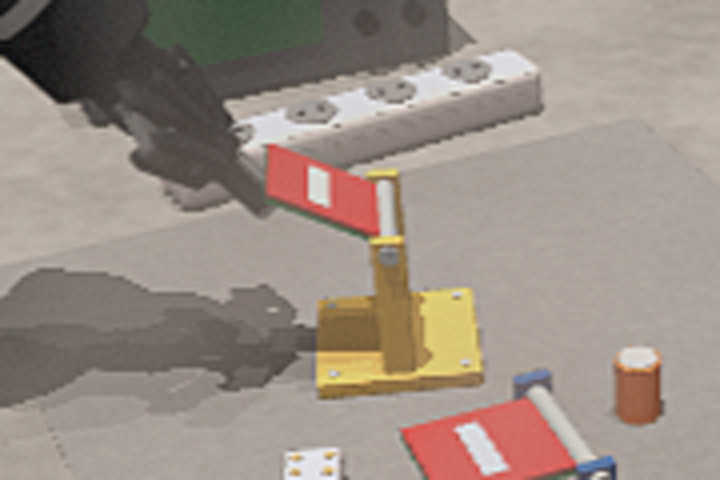

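The flag is rising on the finger face, with its edge at (265,150). I'll keep following the arc.

```bash
python3 -m handwheel '[{"offset":[-6.2,0,-2],"rot":[0,0,0],"claw":-1},{"offset":[-6.2,0,-2],"rot":[0,0,0],"claw":-1},{"offset":[-6.5,0,-1],"rot":[0,0,0],"claw":-1},{"offset":[-6.5,0,-1],"rot":[0,0,0],"claw":-1},{"offset":[-4.9,0,0],"rot":[0,0,0],"claw":-1},{"offset":[-4.9,0,0],"rot":[0,0,0],"claw":-1}]'; python3 -m handwheel '[{"offset":[-4.7,0,1],"rot":[0,0,0],"claw":-1},{"offset":[-4.7,0,1],"rot":[0,0,0],"claw":-1},{"offset":[-4.5,0,1.7],"rot":[0,0,0],"claw":-1},{"offset":[-4.5,0,1.7],"rot":[0,0,0],"claw":-1},{"offset":[-4.1,0,2.5],"rot":[0,0,0],"claw":-1},{"offset":[-4.1,0,2.5],"rot":[0,0,0],"claw":-1}]'; python3 -c "
from h import *
snap('f3')"
```

```text
clock: 11.75
position: [0.4751, 0.2951, 0.1486]
tool_rot: [-3.138, 0.68, 2.787]
force: [0.3, 0.6, -0.9]
grip_width: 0.0
clock: 12.35
position: [0.5007, 0.2857, 0.157]
tool_rot: [-3.138, 0.68, 2.787]
force: [-0.7, 0.8, 0.3]
grip_width: 0.0004
[-23.6   1.1 157.2] [-0.1 -0.3  0.7] [-3.138  0.68   2.787] 12.4
```

View pics/f3.png

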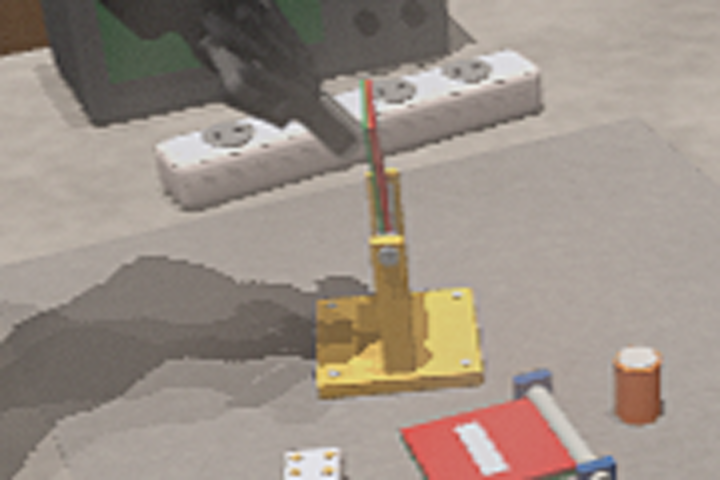

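```bash
python3 -m handwheel '[{"offset":[-3.6,0,3.2],"rot":[0,0,0],"claw":-1},{"offset":[-3.6,0,3.2],"rot":[0,0,0],"claw":-1},{"offset":[-3,0,3.7],"rot":[0,0,0],"claw":-1},{"offset":[-3,0,3.7],"rot":[0,0,0],"claw":-1},{"offset":[-2.3,0,4.2],"rot":[0,0,0],"claw":-1},{"offset":[-2.3,0,4.2],"rot":[0,0,0],"claw":-1},{"offset":[-1.6,0,4.6],"rot":[0,0,0],"claw":-1},{"offset":[-1.6,0,4.6],"rot":[0,0,0],"claw":-1},{"offset":[0,0,0],"rot":[0,0,0],"claw":-1}]'; python3 -c "
from h import *
snap('f4')"
```

```text
clock: 13.3
position: [0.5344, 0.2728, 0.1454]
tool_rot: [-3.138, 0.68, 2.787]
force: [0.3, -0.8, 0.9]
grip_width: 0.0004
[ 11.6   1.  145.5] [-0.1 -0.3  0.5] [-3.138  0.68   2.788] 13.35
```

View pics/f4.png

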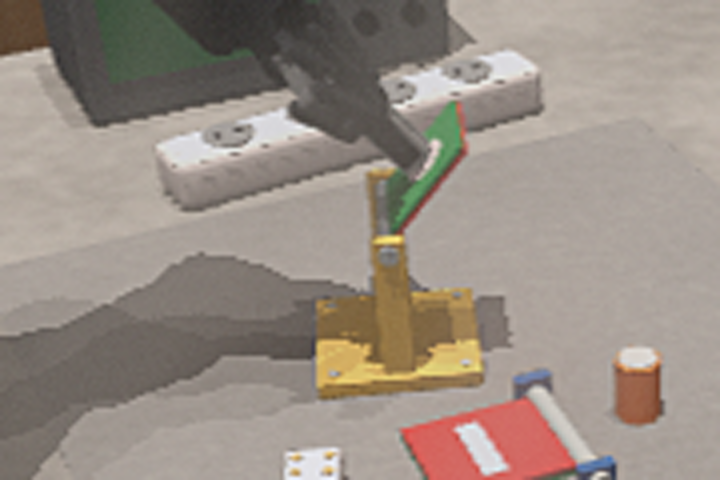

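The green face (435,160) is in contact with the fingertip at about 130°. I'll slide outward a little and then push it down.

```bash
python3 -m handwheel '[{"offset":[-4,0,0],"rot":[0,0,0],"claw":-1},{"offset":[-4,0,0],"rot":[0,0,0],"claw":-1},{"offset":[-4,0,0],"rot":[0,0,0],"claw":-1},{"offset":[-0.7,0,4.3],"rot":[0,0,0],"claw":-1},{"offset":[-0.7,0,4.3],"rot":[0,0,0],"claw":-1},{"offset":[-0.7,0,4.3],"rot":[0,0,0],"claw":-1},{"offset":[-0.7,0,4.3],"rot":[0,0,0],"claw":-1},{"offset":[0.7,0,3.9],"rot":[0,0,0],"claw":-1},{"offset":[0.7,0,3.9],"rot":[0,0,0],"claw":-1},{"offset":[1.4,0,3.7],"rot":[0,0,0],"claw":-1},{"offset":[1.4,0,3.7],"rot":[0,0,0],"claw":-1}]'; python3 -c "
from h import *
snap('f5')"
```

```text
clock: 14.45
position: [0.561, 0.2632, 0.1269]
tool_rot: [-3.138, 0.68, 2.787]
force: [0.1, 0.4, -0.0]
grip_width: -0.0002
[ 40.    1.1 126.3] [-0.1 -1.1  0.7] [-3.138  0.679  2.788] 14.5
```

View pics/f5.png

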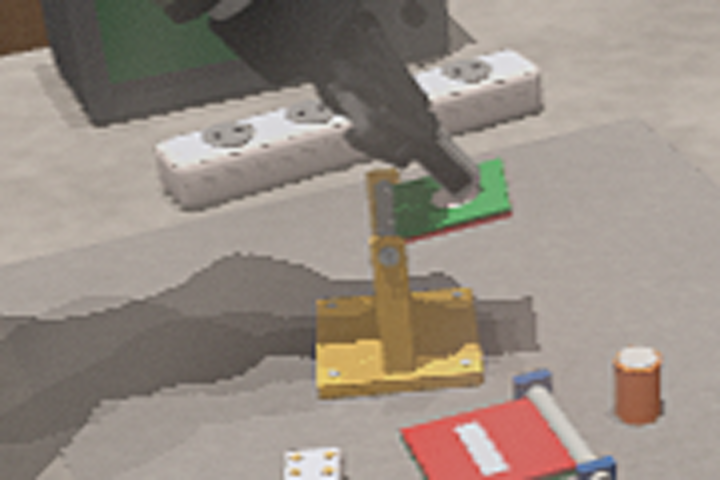

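```bash
python3 -m handwheel '[{"offset":[1.3,0,1.5],"rot":[0,0,0],"claw":-1},{"offset":[1.3,0,1.5],"rot":[0,0,0],"claw":-1},{"offset":[1.3,0,1.5],"rot":[0,0,0],"claw":-1},{"offset":[0,0,0],"rot":[0,0,0],"claw":-1}]';python3 -m handwheel '[{"offset":[0.9,0,1.2],"rot":[0,0,0],"claw":-1},{"offset":[0,0,0],"rot":[0,0,0],"claw":-1}]';python3 -m handwheel '[{"offset":[0.9,0,1.2],"rot":[0,0,0],"claw":-1},{"offset":[0,0,0],"rot":[0,0,0],"claw":-1}]'
```

```text
clock: 14.9
position: [0.5606, 0.2634, 0.121]
tool_rot: [-3.138, 0.68, 2.788]
force: [0.9, -0.0, -0.1]
grip_width: -0.0001
clock: 15.1
position: [0.5607, 0.2633, 0.1197]
tool_rot: [-3.138, 0.68, 2.788]
force: [-0.1, 0.2, 0.4]
grip_width: -0.0
clock: 15.3
position: [0.5608, 0.2633, 0.1181]
tool_rot: [-3.138, 0.68, 2.787]
force: [0.0, -0.5, 0.6]
grip_width: -0.0004
```

```bash
python3 -m handwheel '[{"offset":[0.9,0,1.2],"rot":[0,0,0],"claw":-1},{"offset":[0,0,0],"rot":[0,0,0],"claw":-1}]';python3 -m handwheel '[{"offset":[0.9,0,1.2],"rot":[0,0,0],"claw":-1},{"offset":[0,0,0],"rot":[0,0,0],"claw":-1}]'; python3 -c "
from h import *
snap('f6')"
```

```text
clock: 15.5
position: [0.5609, 0.2632, 0.1167]
tool_rot: [-3.138, 0.68, 2.787]
force: [-1.3, 0.6, 1.8]
grip_width: 0.0002
clock: 15.7
position: [0.561, 0.2633, 0.1153]
tool_rot: [-3.139, 0.68, 2.787]
force: [-2.8, 1.1, 6.8]
grip_width: -0.0003
[ 40.1   1.3 115.4] [-2.3  1.5  6.5] [-3.139  0.68   2.787] 15.75
```

View pics/f6.png

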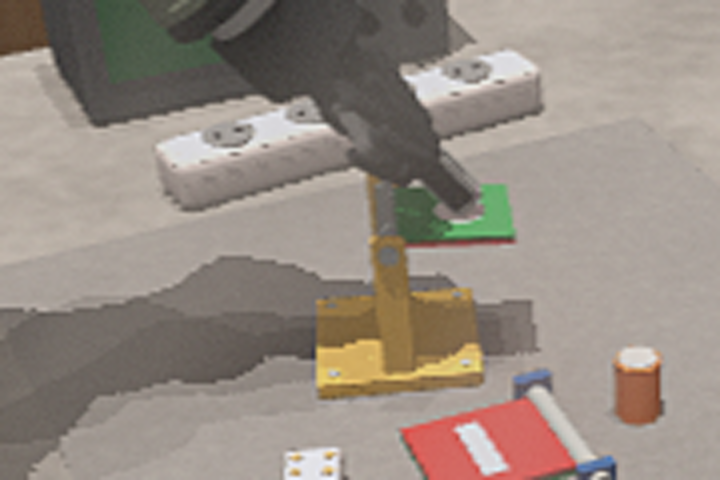

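The stop is reached at 6.8 N and the flag looks level. I'll retreat straight up, then back, and check everything.

```bash
python3 -m handwheel '[{"offset":[-3,0,-4],"rot":[0,0,0],"claw":-1},{"offset":[-10,0,-12],"rot":[0,0,0],"claw":-1},{"offset":[-25,0,-30],"rot":[0,0,0],"claw":-1},{"offset":[-30,0,-37],"rot":[0,0,0],"claw":-1},{"offset":[0,0,-48],"rot":[0,0,0],"claw":-1},{"offset":[0,0,-48],"rot":[0,0,0],"claw":-1},{"offset":[30,0,-30],"rot":[0,0,0],"claw":-1},{"offset":[30,30,0],"rot":[0,0,0],"claw":-1},{"offset":[0,45,0],"rot":[0,0,0],"claw":-1},{"offset":[0,45,0],"rot":[0,0,0],"claw":-1},{"offset":[0,45,0],"rot":[0,0,0],"claw":-1},{"offset":[0,0,0],"rot":[0,0,0],"claw":-1}]'
python3 - <<'E'
from h import *
np.set_printoptions(precision=4,suppress=True)
F={n:imaging.grab_frame(n) for n in('top','side')}
for n in F:
    cv2.imwrite(f'pics/{n}_end.png',F[n]['color'][:,:,::-1])
    P,u,v=cloud(F[n]);hsv=cv2.cvtColor(F[n]['color'],cv2.COLOR_RGB2HSV)[v,u]
    k=(abs(P[:,0]-.55)<.09)&(abs(P[:,1]-.26)<.09)&(P[:,2]>.06)&(P[:,2]<.15)&(hsv[:,0]>45)&(hsv[:,0]<80)&(hsv[:,1]>100)
    q=P[k];nr=np.linalg.svd(q-q.mean(0),full_matrices=False)[2][2];print(n,len(q),q.mean(0),nr*np.sign(nr[2]))
    for t in ('blue_tip','cap_orange','cap_grey','relay','screwdriver','lever_tip'):
        m=imaging.mark_of(t,n);print(t,m[0]['uv'] if m else None)
print(status.observe()['force'])
E
```

```text
clock: 16.95
position: [0.5015, 0.4664, 0.2814]
tool_rot: [-3.139, 0.679, 2.79]
force: [-1.2, -2.0, 0.4]
grip_width: 0.0
top 748 [0.5612 0.2629 0.0958] [0.0057 0.0041 1.    ]
blue_tip [314.8, 249.4]
cap_orange [261.6, 172.3]
cap_grey [389.4, 177.6]
relay [265.7, 260.1]
screwdriver [422.7, 273.5]
lever_tip [480.9, 195.9]
side 114 [0.5627 0.2628 0.0973] [-0.0003 -0.0016  1.    ]
blue_tip [289.1, 140.3]
cap_orange [317.1, 194.4]
cap_grey [377.9, 268.4]
relay [241.4, 216.0]
screwdriver [291.0, 331.0]
lever_tip [409.7, 278.0]
[-0.0974 -1.0667 -0.3063]
```

View pics/top_end.png

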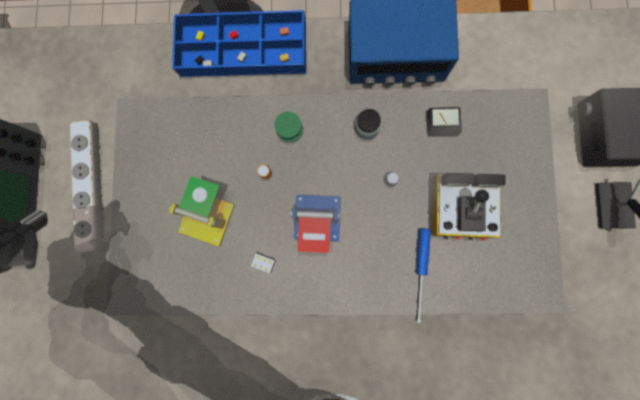

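View pics/side_end.png

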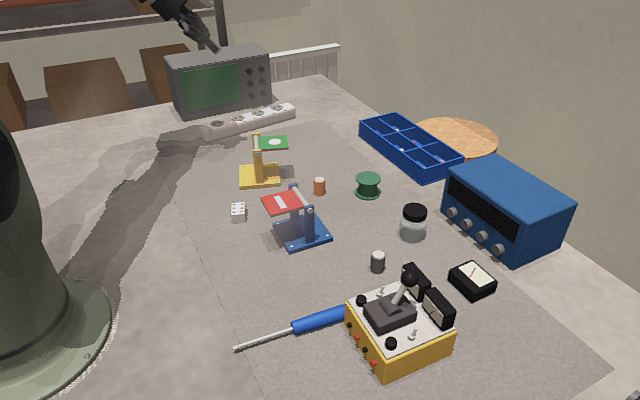

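The green flag is level at (200,195) in the top view and the blue flag still shows red at (314,235). The loose things haven't moved. I'll do one last lever triangulation before handing in.

```bash
python3 - <<'E'
from h import *
F={n:np.load(f'F_{n}.npy',allow_pickle=True).item() for n in('top','side')}
for a in [(480.9,195.9),(482,197)]:
  p,g=tri(F['top'],a,F['side'],(409.5,278.3));print(p,g,np.arctan2(p[0]-.521,p[2]-.087))
E
```

```text
[ 0.54906975 -0.29065683  0.13964251] 0.0030791771156642896 0.48986474435103755
[ 0.54712335 -0.2920974   0.14177783] 0.004016615451750139 0.4449944511187266
```

```bash
python3 -c "
from workcell import bot
print(bot.job_done())"
```

```text
the job is handed in; nothing more can be done
None
```

The lever is off and the yellow flag lies level with its green face up. I did them in that order and handed the job in at about 17.5 s.

- **Lever:** I pushed it with the outside of the shut fingers to its far stop, where the force reached about 5.8 N. The side camera and the final triangulation put the knob 0.44 to 0.51 rad past vertical, against an expected 0.5. One early knob reading from the network gave 0.40 rad. It was visibly off the ball's centre in the picture, so I didn't use it.
- **Yellow flag:** I tilted the fingers about 40°, lifted the free edge from below, carried it over the pivot and pressed it gently onto the stop at about 7 N. Depth in both cameras shows the green face level to within 0.01 rad, at about the expected height.
- **Everything else:** The blue flag still shows red, and the loose things look unmoved in the before and after pictures. The side camera's last `blue_tip` point fell on the yellow flag, a false detection; the picture and the top camera show the blue flag where it was.

The gripper ended clear of everything, and no wrist force reading I took exceeded about 8 N.

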